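# Load the spring magazines of a sample carousel

## Robot

A 7-joint arm with a two-finger parallel gripper is mounted at the origin on the work surface. World frame = base frame: x ahead of the robot, y to its left, z up, the work surface at z = 0. Lengths are in m, angles in rad, forces in N, time in s.
With the tool pointing down it reaches from about 0.4 to 0.9 m from the base axis. Payload 5.6 kg.
Tool frame: the origin (TCP) lies between the finger pads; the fingertips stand 11 mm ahead of it and the grasp point (between the pads) lies 8 mm behind it; z points along the fingers, y is the direction in which the jaws open and shut (so a half turn about z gives the same grasp; the last joint's range is limited). The gripper opens to 92 mm and grips with 3 to 60 N. Pads are 20 mm wide; open, the fingers measure 128 mm over their backs; the gripper's body (75 mm by 189 mm) begins 69 mm behind the grasp point.
Start: joints at [-1.262, 0.468, -0.012, 1.603, 0.006, 1.071, -0.056], TCP at [0.224, 0.61, 0.226] pointing down, gripper open.
Joint ranges: [-2.53, 2.53], [-0.31, 2.02], [-1.57, 1.55], [0.28, 2.44], [-1.29, 4.43], [0.15, 1.84], [-2.92, 2.92]. Speed limits (rad/s): [2.57, 2.57, 3.14, 3.14, 3.14, 3.14, 3.14].

## Interface

Orientations are given as a unit quaternion [x, y, z, w].
In Python, from bench import r, snapshot gives the robot as it stands.
- The arm moves only by the shell command python3 -m crank 'ROWS' [FORCE]. ROWS is JSON, a list of rows, each a list of 7 numbers: the turn, a rotation vector about the tool's x, y, z in degrees, then the shift along the tool's x, y, z in m, then the closure in counts, from 0 (fully open) to 255 (shut). In form: [[rx, ry, rz, tx, ty, tz, gripper], ...]. A call has 1 to 20 rows; each row shifts and turns the commanded pose from where the row before left it, along the tool's axes as they then stand; what a row does not reach is not made up. A row lasts 1/8 s, in which the tool goes at most 62.5 mm and 10.7 degrees, less where a joint would pass 70% of its speed; a pose out of reach is approached as far as the arm can. A call is refused whole if a number of a shift passes 0.0625 or a number of a turn 10.7, either way. A call with a gripper value outside its range is refused whole. The fingers move at their own pace and stop on an object; FORCE is the grip in N (left out, the last holds). Time passes only in rows, so rows that do not move let the fingers close. It gives the time, the measured TCP pose, the force and the opening at its end, in the units of the state.
- r.state(): the state, without advancing time (a new reading comes with each control period).
- snapshot(name): name is "scene" or "side" or "wrist"; returns a dict with "color" (480x640x3 uint8, red, green, blue), "mtx" (3x3 intrinsics, pixels), "distortion" ([k1, k2, p1, p2, k3] as OpenCV has them; the pictures are not rectified), "R" (3x3) and "t" (3): a world point X has camera coordinates R X + t. Camera axes: x right, y down, z forward; pixel columns grow to the right and rows downward; lengths in m; the calibration is good to about 2 mm. A picture is of the moment at which its call begins. There is no depth.
- r.finish_job(): hands the job in, once; it reports no verdict.
The state is a dict: "time_s": time; "qpos": joint angles; "qd": joint speeds; "tau": joint torques, N m; "position": TCP position; "tcp_rot": TCP orientation; "force": force on the tool from outside, world axes, zero at the start; "wrist_torque": the same for the moment, N m; "grip_width": finger opening in m.
Only numpy, scipy, OpenCV 4.12 (cv2) and the standard library are available. Lean on these libraries where they do the work, as an engineer would, in place of code of your own. Each camera call takes 0.05 s, during which the arm holds its last target. There are 200 camera calls.

## Task

Load the sample carousel: turn its turret by the bar handle to bring each colour's magazine to the open loading place, and press every sealed dish lying on the bench down into the magazine of its own colour until the yellow catches snap over it. When all the dishes are in, turn the turret back to its closed stop, where both magazines are under the hood, and let go. Leave the other things on the bench where they are, and knock nothing over.

Things in the scene. Friction and masses are not known exactly. Their poses are not given: they have to be found in the camera images.
- carousel: Sample carousel: white round base 256 mm across, 34 mm high, with a five-station aluminium turret on it. Origin: centre of its underside on the bench, on the turret axis. Its -x side is the open loading side (yellow mark on the base), roughly towards the robot.
- hood_edge (a point): Middle of the straight front edge, top face, of the fixed clear hood plate (blue edges, 4 mm thick, 250 mm wide along the carousel's y, 130 mm above the bench). It lies 50 mm from the turret axis in the carousel's -x; the hood covers everything from there to the back, so only the station at the hatch can be loaded from above.
- hatch (a point): Loading place: fixed point 85 mm from the turret axis in the carousel's -x, 108 mm above the bench. The magazine brought here (its mouth point on this point) is free above for loading; the others are under the hood.
- turret (a joint): Turret angle (rad), positive anticlockwise from above. Three click stops: 0 = closed (blank at the hatch); -1.257 = red magazine at the hatch; +1.257 = blue magazine at the hatch. End stops at +-1.297. Each stop has a ridge 0.1 rad either side that takes up to 0.25 N m to pass; inside the ridges it pulls to the stop, outside them it stays where left.
- handle (a point): Centre of the black bar handle on the turret axis, above the hood: 68 mm long along this frame's x, 16 mm thick along y, 34 mm tall; this point is 160 mm above the bench, the bar spans 140 to 174 mm. Turns with the turret; at turret 0 its x is the carousel's x. The bar's yellow-marked end is at -x.
- red_magazine (a point): Red square well, 61 mm wide inside, 3 mm walls, for up to 3 dishes stacked on a spring follower; rides on the turret, its axis 85 mm from the turret axis. Point: centre of its underside, 42 mm above the bench. Dishes are pressed straight down with the closed fingertips on their middle; push about 5 to 14 N, rising with each dish.
- blue_magazine (a point): Blue well, otherwise the same as the red magazine. In both: a dish pressed 2 to 4 mm below the mouth point (top of dish) spreads the four yellow catches, which snap over it; let go, the follower lifts the stack up against the catches, and the top dish then has its centre 8 mm below the mouth point. Red and blue magazines are 144 degrees apart on the turret.
- red_mouth (a point): Centre of the red magazine's mouth: top of its walls and flat underside of its yellow catches, 108 mm above the bench; z up. On each wall sits a sprung catch 22 mm wide, reaching 7 mm into the well, with a sloped upper face rising outward to 12 mm above this point. A dish set down centred rests on the slopes, underside about 6 mm above this point: not yet loaded.
- blue_mouth (a point): Centre of the blue magazine's mouth: top of its walls and flat underside of its four yellow catches, 108 mm above the bench; z up. Sizes as for red_mouth.
- red_follower (a joint): Spring follower of the red magazine (m): 0 = empty, its plate 2 mm below the mouth; grows as it is pushed down, about 0.014 with one dish held, 0.030 with two, 0.046 with three; stop at 0.056. Spring 150 N/m with about 3 N preload.
- blue_follower (a joint): Spring follower of the blue magazine (m): 0 = empty, its plate 2 mm below the mouth; grows as it is pushed down, about 0.014 with one dish held, 0.030 with two, 0.046 with three; stop at 0.056. Spring 150 N/m with about 3 N preload.
- red1: red sealed sample dish, a plain disc 56 mm in diameter and 16 mm thick, about 45 g, red all over but for a thin white band and a small white spot on top. Origin: the centre of the disc; z: its axis, up. Either face may be up. May be absent (None).
- red2: red sealed sample dish, a plain disc 56 mm in diameter and 16 mm thick, about 45 g, red all over but for a thin white band and a small white spot on top. Origin: the centre of the disc; z: its axis, up. Either face may be up. May be absent (None).
- red3: red sealed sample dish, a plain disc 56 mm in diameter and 16 mm thick, about 45 g, red all over but for a thin white band and a small white spot on top. Origin: the centre of the disc; z: its axis, up. Either face may be up. May be absent (None).
- blue1: blue sealed sample dish, a plain disc 56 mm in diameter and 16 mm thick, about 45 g, blue all over but for a thin white band and a small white spot on top. Origin: the centre of the disc; z: its axis, up. Either face may be up. May be absent (None).
- blue2: blue sealed sample dish, a plain disc 56 mm in diameter and 16 mm thick, about 45 g, blue all over but for a thin white band and a small white spot on top. Origin: the centre of the disc; z: its axis, up. Either face may be up. May be absent (None).
- bottle1: Bystander: glass reagent bottle, 68 mm diameter, 143 mm tall, red stopper. Origin: centre of its underside.
- bottle2: Bystander: glass reagent bottle, 68 mm diameter, 143 mm tall, red stopper. Origin: centre of its underside.
- bottle3: Bystander: amber reagent bottle, 68 mm diameter, 143 mm tall, red stopper. Origin: centre of its underside.
- jar: Bystander: amber jar with black cap, 60 mm diameter, 70 mm tall. Origin: centre of its underside.
- funnel: Bystander: white funnel standing mouth down, 72 mm diameter, 62 mm tall. Origin: centre of its underside.
- spatula: Bystander: laboratory steel spatula lying along its x, 165 mm long. Origin: centre of its underside.
- dropper: Bystander: white plastic dropper lying along its x, 140 mm long, 10 mm thick. Origin: centre of its underside.
- bung: Bystander: black rubber bung, 32 mm diameter, 26 mm tall. Origin: centre of its underside.
Not all that is in view belongs to the job. Leave any pink or turquoise look-alike of the red3 alone.

How it is judged:
By the outcome, as a careful person would: the job done as asked, in the order asked, and still so for the second after the job is handed in, with the robot touching nothing.
Of red1, red2, red3 only 2 to 3 are there at a start; the rules pass over those that are not, and their reading is None.
Of blue1, blue2 only 1 to 2 are there at a start; the rules pass over those that are not, and their reading is None.
At some moment in a run one of red1, red2, red3, blue1, blue2 may be knocked a few centimetres aside while the robot is not near it.
Once in a run the grip may slacken for a moment while it holds something.
It also fails if it takes over 210 s, if anything falls off the work surface, if the arm or the gripper's body presses on something with over 40 N, if the wrist force passes 120 N, or if a joint passes its speed limit or range.

## Working session

There is one attempt and no reset: what is moved stays moved. The work goes in short steps, Python scripts to look and compute and a shell command to move; the robot and the scene stay as the last step left them, time stands still between calls to the robot, and variables do not carry over. Pictures are saved under pics/ and viewed, about 12 in all and at most 16, crops included, and the job is handed in when it is done.

```bash
ls; mkdir -p pics; cat > h.py <<'E'
import numpy as np, cv2
from bench import r, snapshot
from scipy.spatial.transform import Rotation as Ro
def cap(n,f):
    s=snapshot(n); cv2.imwrite('pics/%s.png'%f,s['color'][:,:,::-1])
    np.savez('pics/%s.npz'%f,**{k:np.array(v) for k,v in s.items()}); return s
def load(f): return dict(np.load('pics/%s.npz'%f))
def ray(s,uv):
    p=cv2.undistortPoints(np.array([[uv]],float),s['mtx'],np.array(s['distortion']))[0,0]
    R=np.array(s['R']); c=-R.T@np.array(s['t']); d=R.T@np.array([p[0],p[1],1]); return c,d
def onz(s,uv,z):
    c,d=ray(s,uv); return c+d*(z-c[2])/d[2]
def proj(s,X):
    return cv2.projectPoints(np.array(X,float).reshape(-1,1,3),cv2.Rodrigues(np.array(s['R']))[0],np.array(s['t'],float),np.array(s['mtx']),np.array(s['distortion']))[0][:,0]
def st():
    s=r.state(); print('t',round(s['time_s'],2),'p',np.round(s['position'],4),'f',np.round(s['force'],1),'w',round(s['grip_width'],4)); print(np.round(Ro.from_quat(s['tcp_rot']).as_matrix(),3).tolist(), np.round(s['qpos'],2)); return s
E
python3 - <<'E'
from h import *
st()
for n in('scene','side','wrist'):
    s=cap(n,n+'0'); print(n,np.round(-np.array(s['R']).T@np.array(s['t']),3))
E
```

```text
pics
t 0.0 p [0.2239 0.6096 0.2246] f [-0.2  0.1  0.5] w 0.092
[[-0.939, 0.345, -0.0], [0.345, 0.939, -0.002], [-0.0, -0.002, -1.0]] [-1.26  0.47 -0.01  1.6   0.01  1.07 -0.06]
scene [ 1.267 -0.039  1.353]
side [ 0.16  -0.826  0.716]
wrist [0.163 0.632 0.384]
```

View pics/scene0.png

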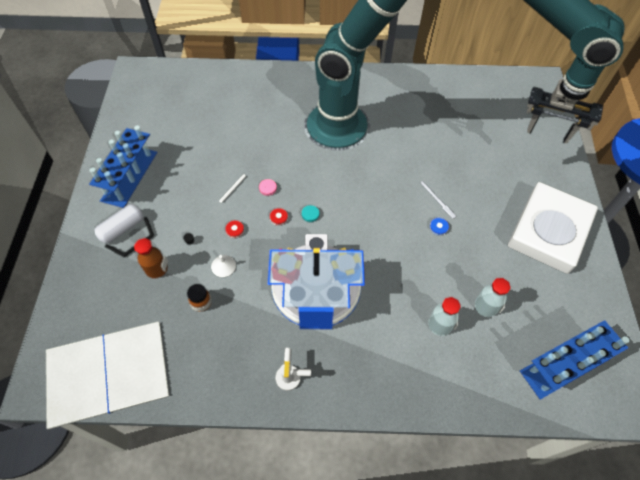

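View pics/side0.png

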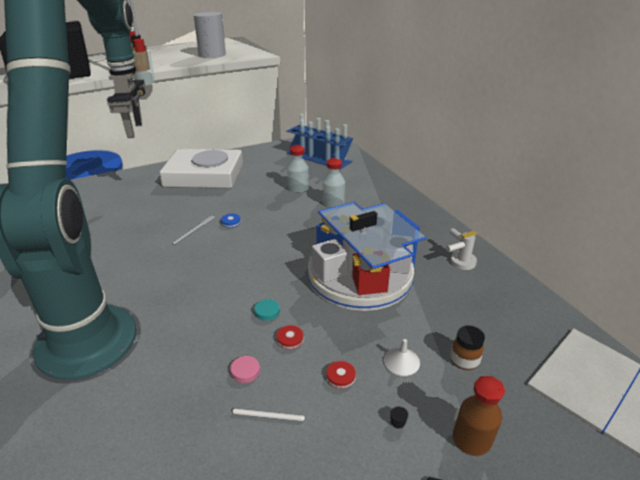

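```bash
python3 - <<'E'
from h import *
sc,si=load('scene0'),load('side0')
def blob(s,uv,col):
    im=s['color'].astype(int); R,G,B=im[...,0],im[...,1],im[...,2]
    m={'r':(R>110)&(G<70)&(B<80),'b':(B>110)&(R<80)&(B-G>50)}[col].astype(np.uint8)
    m=cv2.morphologyEx(m,cv2.MORPH_CLOSE,np.ones((7,7)))
    n,l,stt,c=cv2.connectedComponentsWithStats(m)
    k=l[int(uv[1]),int(uv[0])] or 1+np.argmin(np.hypot(*(c[1:]-uv).T))
    return c[k],stt[k]
for a,b,col in(((279,216),(290,337),'r'),((235,229),(341,375),'r'),((440,226),(231,220),'b')):
    for s,u in((sc,a),(si,b)):
        c,q=blob(s,u,col); print(col,c.round(1),q[2:],onz(s,c,0.009).round(4))
for n,z,uv in(('turq',.016,(310,213)),('pink',.016,(268,187)),('funnel',.03,(223,265)),('jar',.07,(198,293)),('bung',.026,(188,238)),('sp1',0,(422,183)),('sp2',0,(454,215)),('b1',.143,(451,305))):
    print(n,onz(sc,uv,z).round(3))
im=sc['color'][225:335,255:380,::-1]
cv2.imwrite('pics/c1.png',cv2.resize(im,None,fx=5,fy=5,interpolation=cv2.INTER_CUBIC))
E
```

```text
r [278.8 215.9] [ 17  15 197] [ 0.3963 -0.1756  0.009 ]
r [289.6 335.3] [ 26  20 426] [ 0.3986 -0.1757  0.009 ]
r [234.6 228.2] [ 18  15 214] [ 0.4462 -0.3083  0.009 ]
r [340.6 372.7] [ 28  25 545] [ 0.4489 -0.3085  0.009 ]
b [439.3 225.7] [ 18  16 218] [0.4159 0.3232 0.009 ]
b [230.4 218.9] [ 19  11 169] [0.4187 0.324  0.009 ]
turq [ 0.387 -0.078  0.016]
pink [ 0.292 -0.217  0.016]
funnel [ 0.585 -0.324  0.03 ]
jar [ 0.694 -0.373  0.07 ]
bung [ 0.496 -0.44   0.026]
sp1 [0.246 0.284 0.   ]
sp2 [0.369 0.376 0.   ]
b1 [0.739 0.295 0.143]
```

View pics/c1.png

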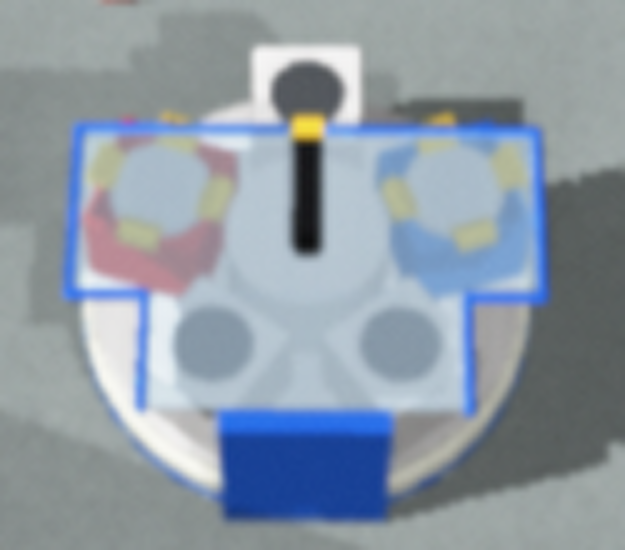

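```bash
python3 - <<'E'
from h import *
sc,si=load('scene0'),load('side0')
for uv in((270,250),(363.2,250.6)): print('edge',onz(sc,uv,.130).round(4))
for uv in((316.4,248),(316.2,275.3)): print('bar',onz(sc,uv,.174).round(4))
cv2.imwrite('pics/c2.png',cv2.resize(si['color'][190:315,300:430,::-1],None,fx=5,fy=5,interpolation=cv2.INTER_CUBIC))
E
```

```text
edge [ 0.5865 -0.1798  0.13  ]
edge [0.5799 0.075  0.13  ]
bar [ 0.6008 -0.0527  0.174 ]
bar [ 0.6812 -0.0508  0.174 ]
```

View pics/c2.png

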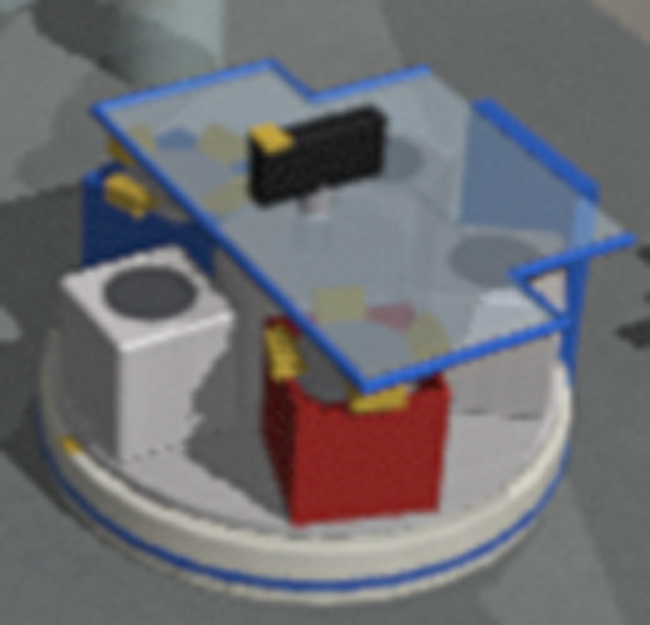

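```bash
python3 -m crank '[[0,0,10.55,0,0,-0.005,0],[0,0,10.55,0,0,-0.005,0],[0,0,10.55,0,0,-0.005,0],[0,0,10.55,0,0,-0.005,0],[0,0,10.55,0,0,-0.005,0],[0,0,10.55,0,0,-0.005,0],[0,0,10.55,0,0,-0.005,0],[0,0,10.55,0,0,-0.005,0],[0,0,10.55,0,0,-0.005,0],[0,0,10.55,0,0,-0.005,0],[0,0,10.55,0,0,-0.005,0],[0,0,10.55,0,0,-0.005,0],[0,0,10.55,0,0,-0.005,0],[0,0,10.55,0,0,-0.005,0],[0,0,10.55,0,0,-0.005,0]]' 30 && python3 -m crank '[[0,0,0,0.0223,0.0447,0,0],[0,0,0,0.0223,0.0447,0,0],[0,0,0,0.0223,0.0447,0,0],[0,0,0,0.0223,0.0447,0,0],[0,0,0,0.0223,0.0447,0,0],[0,0,0,0.0223,0.0447,0,0],[0,0,0,0.0223,0.0447,0,0],[0,0,0,0.0223,0.0447,0,0],[0,0,0,0.0223,0.0447,0,0],[0,0,0,0.0223,0.0447,0,0],[0,0,0,0.0223,0.0447,0,0],[0,0,0,0.0223,0.0447,0,0],[0,0,0,0.0223,0.0447,0,0],[0,0,0,0.0223,0.0447,0,0],[0,0,0,0.0223,0.0447,0,0],[0,0,0,0,0,0,0],[0,0,0,0,0,0,0]]'
cat >> h.py <<'E'
def go(x,y,z,phi=None):
    "deltas in present tool axes; turn about tool z to reach phi (deg)"
    s=st(); R=Ro.from_quat(s['tcp_rot']).as_matrix(); d=R.T@(np.array([x,y,z])-s['position'])
    p=np.degrees(np.arctan2(R[1,0],R[0,0])); print('tool shift',d.round(4),'phi',p.round(2),'rz',None if phi is None else round((p-phi+180)%360-180,2))
    if phi is not None:
        f=np.radians(phi); T=np.array([[np.cos(f),np.sin(f),0],[np.sin(f),-np.cos(f),0],[0,0,-1]])
        print('shift after turn',(T.T@(np.array([x,y,z])-s['position'])).round(4),'full turn rotvec',np.degrees(Ro.from_matrix(R.T@T).as_rotvec()).round(2))
E
python3 - <<'E'
from h import *
st(); cap('wrist','w1')
E
```

```text
time_s: 2.02
position: [0.2238, 0.61, 0.3004]
tcp_rot: [1.0, 0.011, -0.0, 0.0]
force: [0.2, 0.7, 0.4]
grip_width: 0.0919
time_s: 4.15
position: [0.5766, -0.0502, 0.3001]
tcp_rot: [1.0, 0.014, -0.001, -0.0]
force: [0.5, 0.2, 0.2]
grip_width: 0.092
t 4.15 p [ 0.5766 -0.0502  0.3001] f [0.5 0.2 0.2] w 0.092
[[1.0, 0.028, -0.001], [0.028, -1.0, 0.0], [-0.001, -0.001, -1.0]] [-0.69  0.37  0.94  1.74 -0.32  1.2  -1.21]
```

View pics/w1.png

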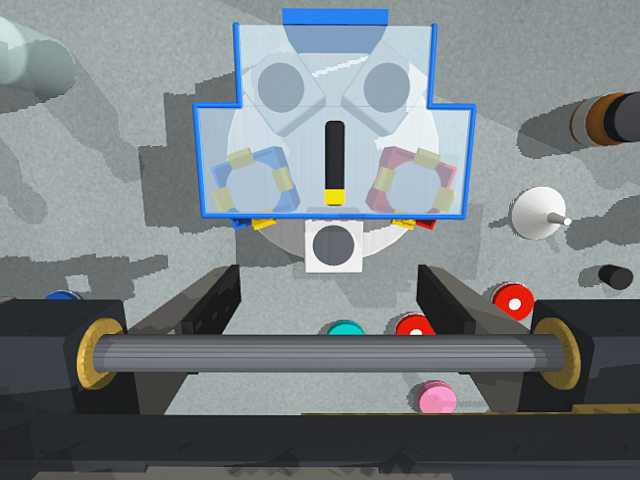

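```bash
python3 - <<'E'
from h import *
s=load('w1')
a,b=onz(s,(335,122),.174),onz(s,(335,206),.174); print(a,b,(a+b)/2,np.degrees(np.arctan2(*(a-b)[1::-1])))
a,b=onz(s,(203,216.5),.130),onz(s,(466,216.5),.130); print(a,b,(a+b)/2,np.degrees(np.arctan2(*(a-b)[1::-1]))-90)
go(.6345,-.0515,.160,1.5)
E
```

```text
[ 0.66607316 -0.05334052  0.174     ] [ 0.59985612 -0.05550157  0.174     ] [ 0.63296464 -0.05442104  0.174     ] 1.869238124959179
[0.57968467 0.07004886 0.13      ] [ 0.58680025 -0.18298862  0.13      ] [ 0.58324246 -0.05646988  0.13      ] 1.6107687661227459
t 4.2 p [ 0.5766 -0.0494  0.3003] f [-0.7 -0.7 -1. ] w 0.0919
[[1.0, 0.029, -0.001], [0.029, -1.0, 0.001], [-0.001, -0.001, -1.0]] [-0.7   0.37  0.94  1.74 -0.32  1.2  -1.21]
tool shift [0.0579 0.0039 0.1402] phi 1.68 rz 0.18
shift after turn [0.0578 0.0036 0.1403] full turn rotvec [-0.05  0.05  0.18]
```

```bash
python3 -m crank '[[0,0,0,0.014,0.001,0,0],[0,0,0,0.014,0.001,0,0],[0,0,0,0.014,0.001,0,0],[0,0,0,0.0145,0.0015,0,0],[0,0,0,0,0,0.035,0],[0,0,0,0,0,0.035,0],[0,0,0,0,0,0.035,0],[0,0,0,0,0,0.037,0],[0,0,0,0,0,0,0],[0,0,0,0,0,0,255],[0,0,0,0,0,0,255],[0,0,0,0,0,0,255],[0,0,0,0,0,0,255],[0,0,0,0,0,0,255],[0,0,0,0,0,0,255]]' 30
python3 -c "
from h import *
st()"
```

```text
time_s: 6.08
position: [0.6336, -0.0537, 0.1587]
tcp_rot: [1.0, 0.014, 0.0, -0.0]
force: [-0.5, -0.9, -1.1]
grip_width: 0.0339
t 6.08 p [ 0.6336 -0.0537  0.1587] f [-0.5 -0.9 -1.1] w 0.0339
[[1.0, 0.028, 0.0], [0.028, -1.0, 0.0], [0.0, -0.0, -1.0]] [-0.53  0.63  0.81  1.74 -0.52  1.01 -1.08]
```

```bash
python3 -m crank '[[0,0,0,0,0,0,255],[0,0,0,0,0,0,255],[0,0,0,0,0,0,255],[0,0,0,0,0,0,255],[0,0,-8,0,0,0,255],[0,0,-8,0,0,0,255],[0,0,-8,0,0,0,255],[0,0,-8,0,0,0,255],[0,0,-8,0,0,0,255],[0,0,-8,0,0,0,255],[0,0,-8,0,0,0,255],[0,0,-8,0,0,0,255],[0,0,-8,0,0,0,255],[0,0,0,0,0,0,255],[0,0,0,0,0,0,255]]' 30
python3 -c "
from h import *
st()"
```

```text
time_s: 7.95
position: [0.6337, -0.054, 0.1585]
tcp_rot: [0.802, 0.598, 0.0, 0.0]
force: [1.6, -0.6, -1.7]
grip_width: 0.0157
t 7.95 p [ 0.6337 -0.054   0.1585] f [ 1.6 -0.6 -1.7] w 0.0157
[[0.285, 0.959, 0.0], [0.959, -0.285, -0.0], [-0.0, 0.0, -1.0]] [-0.33  0.55  0.5   1.72 -0.31  0.95  0.  ]
```

```bash
python3 -m crank '[[0,0,0,0,0,0,0],[0,0,0,0,0,0,0],[0,0,0,0,0,0,0],[0,0,0,0,0,0,0],[0,0,0,0,0,-0.03,0],[0,0,0,0,0,-0.035,0],[0,0,0,0,0,-0.035,0],[0,0,8.97,0,0,0,0],[0,0,8.97,0,0,0,0],[0,0,8.97,0,0,0,0],[0,0,8.97,0,0,0,0],[0,0,8.97,0,0,0,0],[0,0,8.97,0,0,0,0],[0,0,8.97,0,0,0,0],[0,0,8.97,0,0,0,0]]' && python3 -m crank '[[0,0,0,-0.0301,-0.0427,0,0],[0,0,0,-0.0301,-0.0427,0,0],[0,0,0,-0.0301,-0.0427,0,0],[0,0,0,-0.0301,-0.0427,0,0],[0,0,0,-0.0301,-0.0427,0,0],[0,0,0,-0.0301,-0.0427,0,0],[0,0,0,-0.0301,-0.0427,0,0],[0,0,0,-0.0301,-0.0427,0,0],[0,0,0,-0.0301,-0.0427,0,0],[0,0,0,0,0,0,0],[0,0,0,0,0,0,0]]'
python3 - <<'E'
from h import *
st(); a=cap('wrist','w2')['color']; b=cap('scene','s2')['color'][160:340,180:480]
cv2.imwrite('pics/m2.png',np.vstack([cv2.resize(a[:,:,::-1],(400,300)),cv2.resize(b[:,:,::-1],(400,240))]))
s=load('w2')
im=s['color'].astype(int); m=((im[...,2]>110)&(im[...,0]<80)&(im[...,2]-im[...,1]>50)).astype(np.uint8)
m=cv2.morphologyEx(m,cv2.MORPH_CLOSE,np.ones((15,15)))
n,l,q,c=cv2.connectedComponentsWithStats(m)
for i in range(1,n):
    if q[i,4]>150: print(q[i],c[i],onz(s,c[i],.012).round(4))
E
```

```text
time_s: 9.82
position: [0.6335, -0.0537, 0.2587]
tcp_rot: [1.0, 0.013, 0.0, -0.0]
force: [0.8, 0.1, -0.3]
grip_width: 0.0919
time_s: 11.2
position: [0.351, 0.3211, 0.2587]
tcp_rot: [1.0, 0.016, 0.0, 0.0]
force: [-0.2, -1.2, -0.6]
grip_width: 0.0915
t 11.2 p [0.351  0.3211 0.2587] f [-0.2 -1.2 -0.6] w 0.0915
[[1.0, 0.031, 0.0], [0.031, -1.0, -0.0], [0.0, 0.0, -1.0]] [-1.48  0.14  0.74  2.02 -0.11  1.03 -2.23]
[ 307  127   49   51 1898] [330.83772392 151.81296101] [0.4186 0.3198 0.012 ]
```

View pics/m2.png

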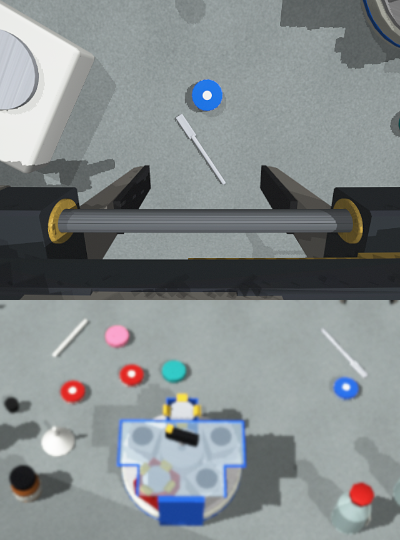

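```bash
python3 -m crank '[[0,0,0,0.0225,0.001,0,0],[0,0,0,0.0225,0.001,0.05,0],[0,0,0,0.0225,0.001,0.05,0],[0,0,0,0,0,0.05,0],[0,0,0,0,0,0.05,0],[0,0,0,0,0,0.039,0],[0,0,0,0,0,0,0],[0,0,0,0,0,0,255],[0,0,0,0,0,0,255],[0,0,0,0,0,0,255],[0,0,0,0,0,0,255],[0,0,0,0,0,0,255],[0,0,0,0,0,0,255],[0,0,0,0,0,0,255]]' 25
python3 -c "
from h import *
st()"
```

```text
time_s: 13.05
position: [0.4184, 0.3214, 0.0204]
tcp_rot: [1.0, 0.016, 0.0, -0.001]
force: [-1.5, 0.0, 7.3]
grip_width: 0.0548
t 13.05 p [0.4184 0.3214 0.0204] f [-1.5  0.   7.3] w 0.0548
[[0.999, 0.032, 0.0], [0.032, -0.999, 0.001], [0.0, -0.001, -1.0]] [-1.14  0.63  0.53  2.05 -0.56  0.6  -1.76]
```

```bash
python3 -m crank '[[0,0,0,0,0,0,255],[0,0,0,0,0,-0.03,255],[0,0,0,0,0,-0.05,255],[0,0,0,0,0,-0.05,255],[0,0,0,0,0,-0.05,255],[0,0,0,0,0,-0.03,255],[0,0,0,0,0,0,255]]'
python3 - <<'E'
from h import *
st(); s=cap('side','d3'); b=s['color']
p=proj(s,[.418,.3214,.2])[0].astype(int); print(p)
cv2.imwrite('pics/d3c.png',cv2.resize(b[max(0,p[1]-50):p[1]+70,p[0]-70:p[0]+70,::-1],None,fx=4,fy=4))
E
```

```text
time_s: 13.92
position: [0.419, 0.3218, 0.2317]
tcp_rot: [1.0, 0.016, 0.001, -0.002]
force: [-0.3, 0.6, -0.9]
grip_width: 0.0549
t 13.93 p [0.419  0.3218 0.2317] f [-0.3  0.6 -0.9] w 0.0549
[[0.999, 0.032, 0.003], [0.032, -0.999, 0.004], [0.003, -0.004, -1.0]] [-1.36  0.3   0.78  1.94 -0.25  1.   -2.  ]
[223 158]
```

View pics/d3c.png

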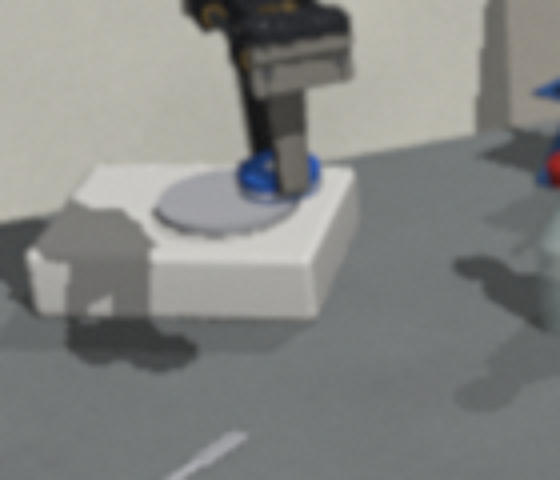

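```bash
python3 -m crank '[[0,0,0,0.0147,0.0478,0,255],[0,0,0,0.0147,0.0478,0,255],[0,0,0,0.0147,0.0478,0,255],[0,0,0,0.0147,0.0478,0,255],[0,0,0,0.0147,0.0478,0,255],[0,0,0,0.0147,0.0478,0,255],[0,0,0,0.0147,0.0478,0,255],[0,0,0,0.0147,0.0478,0,255],[0,0,0,0,0,0,255],[0,0,0,0,0,0,255]]'
python3 - <<'E'
from h import *
go(.5487,-.0564,.150,1.65); s=cap('wrist','w4')
E
```

```text
time_s: 15.22
position: [0.5469, -0.057, 0.2281]
tcp_rot: [1.0, 0.016, -0.001, -0.0]
force: [0.2, -0.0, -0.7]
grip_width: 0.0547
t 15.22 p [ 0.5469 -0.057   0.2281] f [ 0.2 -0.  -0.7] w 0.0547
[[0.999, 0.032, -0.003], [0.032, -0.999, 0.0], [-0.003, -0.0, -1.0]] [-0.66  0.38  0.89  1.89 -0.34  1.03 -1.16]
tool shift [ 0.0021 -0.0005  0.0781] phi 1.82 rz 0.17
shift after turn [ 0.0018 -0.0005  0.0781] full turn rotvec [-0.01  0.17  0.17]
```

View pics/w4.png

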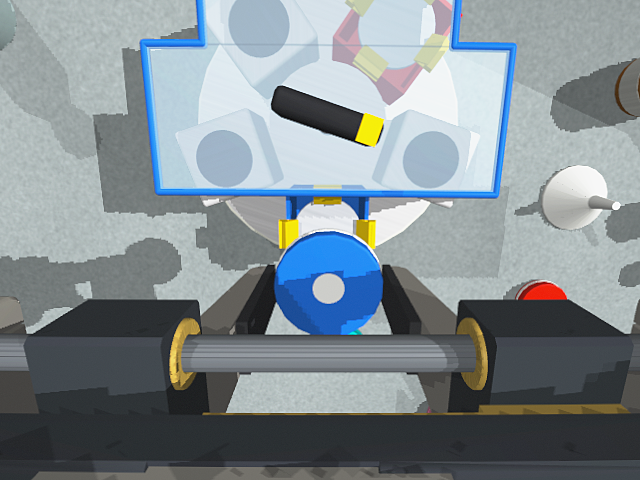

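```bash
python3 - <<'E'
from h import *
s=load('w4'); print('dish',onz(s,(328,289),.2235).round(4),onz(s,((275+383)/2,(232+336)/2),.218).round(4))
print('catch L/R',onz(s,(289,222),.120).round(4),onz(s,(365,222),.120).round(4),'walls',onz(s,(288,197),.108).round(4),onz(s,(368,197),.108).round(4))
print('hood',((onz(s,(159,193.5),.130)+onz(s,(500,193.5),.130))/2).round(4))
print(proj(s,[[.5487,-.0564,.108],[.6337,-.054,.174],[.5837,-.0555,.13]]).round(0))
E
```

```text
dish [ 0.5459 -0.0571  0.2235] [ 0.5465 -0.0576  0.218 ]
catch L/R [ 0.5589 -0.0262  0.12  ] [ 0.5608 -0.0856  0.12  ] walls [ 0.5769 -0.024   0.108 ] [ 0.579  -0.0883  0.108 ]
hood [ 0.5834 -0.0571  0.13  ]
[[327. 232.]
 [327. 115.]
 [327. 193.]]
```

```bash
python3 -m crank '[[0,0.1,0,0.0025,-0.0005,0,255],[0,0,0,0,0,0.03,255],[0,0,0,0,0,0.03,255],[0,0,0,0,0,0.02,255],[0,0,0,0,0,0.007,255],[0,0,0,0,0,0.005,255],[0,0,0,0,0,0,255],[0,0,0,0,0,0,255]]'
python3 - <<'E'
from h import *
st()
E
```

```text
time_s: 16.27
position: [0.551, -0.0571, 0.1383]
tcp_rot: [1.0, 0.016, 0.002, -0.0]
force: [-0.4, -0.5, -0.3]
grip_width: 0.0549
t 16.27 p [ 0.551  -0.0571  0.1383] f [-0.4 -0.5 -0.3] w 0.0549
[[0.999, 0.032, 0.003], [0.032, -0.999, 0.0], [0.003, -0.0, -1.0]] [-0.57  0.51  0.8   1.96 -0.48  0.87 -1.06]
```

```bash
python3 -m crank '[[0,0,0,-0.001,-0.0005,0.003,255],[0,0,0,0,0,0.002,255],[0,0,0,0,0,0,255]]'
python3 -m crank '[[0,0,0,0,0,0,0],[0,0,0,0,0,0,0],[0,0,0,0,0,0,0],[0,0,0,0,0,0,0],[0,0,0,0,0,-0.01,0],[0,0,0,0,0,-0.03,0],[0,0,0,-0.03,0,-0.04,0],[0,0,0,-0.03,0,0,0],[0,0,0,0,0,0,255]]'
python3 - <<'E'
from h import *
st(); s=cap('wrist','w5')['color']; d=cap('side','d5'); p=proj(d,[.549,-.056,.11])[0].astype(int)
cv2.imwrite('pics/m5.png',np.hstack([cv2.resize(s[:300,150:550,::-1],(480,360)),cv2.resize(d['color'][p[1]-45:p[1]+45,p[0]-40:p[0]+40,::-1],(320,360))]))
E
```

```text
time_s: 16.65
position: [0.5498, -0.0565, 0.1327]
tcp_rot: [1.0, 0.016, 0.001, -0.0]
force: [0.1, 1.6, 0.8]
grip_width: 0.0551
time_s: 17.77
position: [0.4882, -0.0583, 0.2133]
tcp_rot: [1.0, 0.016, 0.001, -0.001]
force: [0.8, -0.4, 0.4]
grip_width: 0.0841
t 17.77 p [ 0.4882 -0.0583  0.2133] f [ 0.8 -0.4  0.4] w 0.0841
[[1.0, 0.031, 0.003], [0.031, -1.0, 0.003], [0.003, -0.003, -1.0]] [-0.73  0.28  0.93  2.04 -0.28  0.95 -1.19]
```

View pics/m5.png

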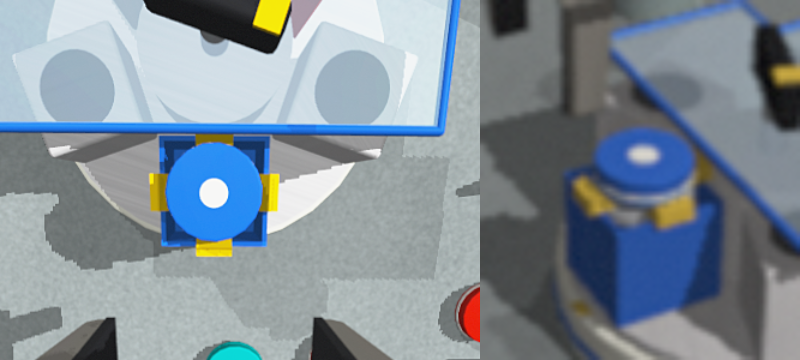

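```bash
python3 -m crank '[[0,-0.15,0,0.0205,0,0,255],[0,0,0,0.0205,0,0,255],[0,0,0,0.0205,0,0,255],[0,0,0,0,0,0,255],[0,0,0,0,0,0,255],[0,0,0,0,0,0,255],[0,0,0,0,0,0,255],[0,0,0,0,0,0,255],[0,0,0,0,0,0,255],[0,0,0,0,0,0.03,255],[0,0,0,0,0,0.03,255],[0,0,0,0,0,0,255]]' 20
python3 - <<'E'
from h import *
go(.5495,-.0565,.113,1.65)
E
```

```text
time_s: 19.38
position: [0.5494, -0.0563, 0.1509]
tcp_rot: [1.0, 0.016, -0.002, 0.0]
force: [-0.3, -0.6, 0.2]
grip_width: 0.0001
t 19.38 p [ 0.5494 -0.0563  0.1509] f [-0.3 -0.6  0.2] w 0.0001
[[0.999, 0.032, -0.005], [0.032, -0.999, -0.0], [-0.005, 0.0, -1.0]] [-0.59  0.5   0.82  1.95 -0.46  0.9  -1.07]
tool shift [0.0003 0.0002 0.0379] phi 1.82 rz 0.17
shift after turn [0.0001 0.0002 0.0379] full turn rotvec [0.02 0.28 0.17]
```

```bash
python3 -m crank '[[0,0.2,0,0,0,0.008,255],[0,0,0,0,0,0.006,255],[0,0,0,0,0,0.006,255],[0,0,0,0,0,0.006,255],[0,0,0,0,0,0.006,255],[0,0,0,0,0,0.005,255],[0,0,0,0,0,0,255],[0,0,0,0,0,0,255],[0,0,0,0,0,0,255]]'
python3 - <<'E'
from h import *
st()
E
```

```text
time_s: 20.5
position: [0.5514, -0.0565, 0.1158]
tcp_rot: [1.0, 0.016, 0.002, -0.0]
force: [2.3, 0.1, 4.7]
grip_width: 0.0002
t 20.5 p [ 0.5514 -0.0565  0.1158] f [2.3 0.1 4.7] w 0.0002
[[0.999, 0.032, 0.004], [0.032, -0.999, 0.0], [0.004, 0.0, -1.0]] [-0.55  0.55  0.78  1.97 -0.52  0.83 -1.03]
```

```bash
python3 -m crank '[[0,0,0,0,0,0.0015,255],[0,0,0,0,0,0,255],[0,0,0,0,0,0,255],[0,0,0,0,0,-0.01,255],[0,0,0,0,0,-0.03,255],[0,0,0,0,0,-0.05,255],[0,0,0,-0.06,0,0,255],[0,0,0,0,0,0,0]]'
python3 - <<'E'
from h import *
st(); s=cap('wrist','w6')['color']; d=cap('side','d6'); p=proj(d,[.549,-.056,.11])[0].astype(int)
c=cap('scene','s6')['color'][150:310,170:470]
cv2.imwrite('pics/m6.png',np.vstack([np.hstack([cv2.resize(s[:300,150:550,::-1],(400,300)),cv2.resize(d['color'][p[1]-45:p[1]+45,p[0]-40:p[0]+40,::-1],(320,300))]),cv2.resize(c[:,:,::-1],(720,300))]))
E
```

```text
time_s: 21.5
position: [0.4843, -0.0582, 0.2024]
tcp_rot: [1.0, 0.015, -0.002, -0.002]
force: [0.1, 0.8, 0.0]
grip_width: 0.0083
t 21.5 p [ 0.4843 -0.0582  0.2024] f [0.1 0.8 0. ] w 0.0083
[[1.0, 0.03, -0.005], [0.03, -1.0, 0.004], [-0.005, -0.005, -1.0]] [-0.73  0.3   0.94  2.05 -0.3   0.93 -1.17]
```

View pics/m6.png

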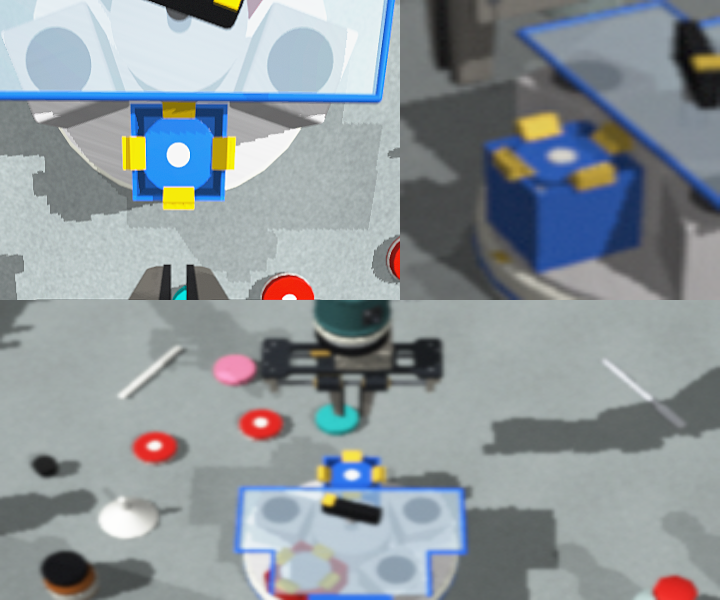

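```bash
python3 -m crank '[[0,0.1,0,0,0,-0.05,0],[0.2,0.1,-8,0.03,0,0,0],[0,0,-8,0,0,0,0],[0,0,-8,0,0,0,0],[0,0,-8,0,0,0,0],[0,0,-8,0,0,0,0],[0,0,-8,0,0,0,0],[0,0,-8,0,0,0,0],[0,0,-8,0,0,0,0],[0,0,-8,0,0,0,0],[0,0,0,0,0,0,0]]'
python3 - <<'E'
from h import *
go(.6337,-.054,.2534,73.65)
E
```

```text
time_s: 23.02
position: [0.521, -0.0576, 0.2536]
tcp_rot: [0.8, 0.6, 0.003, 0.0]
force: [-0.0, 0.2, 0.5]
grip_width: 0.0915
t 23.02 p [ 0.521  -0.0576  0.2536] f [-0.   0.2  0.5] w 0.0915
[[0.28, 0.96, 0.005], [0.96, -0.28, 0.003], [0.004, 0.004, -1.0]] [-0.55  0.25  0.71  1.92 -0.19  1.04 -0.04]
tool shift [0.035  0.1072 0.0007] phi 73.75 rz 0.1
shift after turn [0.0352 0.1071 0.0002] full turn rotvec [ 0.21 -0.24  0.09]
```

Move over the bar, down 95 mm, close.

```bash
python3 -m crank '[[0.2,-0.2,0,0.0175,0.0535,0,0],[0,0,0,0.0175,0.0535,0,0],[0,0,0,0,0,0,0],[0,0,0,0,0,0.03,0],[0,0,0,0,0,0.035,0],[0,0,0,0,0,0.03,0],[0,0,0,0,0,0,0],[0,0,0,0,0,0,255],[0,0,0,0,0,0,255],[0,0,0,0,0,0,255],[0,0,0,0,0,0,255],[0,0,0,0,0,0,255],[0,0,0,0,0,0,255],[0,0,0,0,0,0,255],[0,0,0,0,0,0,255],[0,0,0,0,0,0,255],[0,0,0,0,0,0,255],[0,0,0,0,0,0,255]]' 30
python3 - <<'E'
from h import *
st()
E
```

```text
time_s: 25.28
position: [0.6338, -0.0537, 0.1594]
tcp_rot: [0.8, 0.601, 0.001, 0.0]
force: [5.2, -0.8, -4.3]
grip_width: 0.0159
t 25.27 p [ 0.6338 -0.0537  0.1594] f [ 5.2 -0.8 -4.3] w 0.0159
[[0.279, 0.96, 0.003], [0.96, -0.279, 0.001], [0.002, 0.002, -1.0]] [-0.42  0.57  0.63  1.73 -0.4   0.97  0.08]
```

```bash
python3 -m crank '[[0,0,8,0,0,0,255],[0,0,8,0,0,0,255],[0,0,8,0,0,0,255],[0,0,8,0,0,0,255],[0,0,8,0,0,0,255],[0,0,8,0,0,0,255],[0,0,8,0,0,0,255],[0,0,8,0,0,0,255],[0,0,8,0,0,0,255],[0,0,8,0,0,0,255],[0,0,8,0,0,0,255],[0,0,8,0,0,0,255],[0,0,8,0,0,0,255],[0,0,8,0,0,0,255],[0,0,8,0,0,0,255],[0,0,8,0,0,0,255],[0,0,8,0,0,0,255],[0,0,8,0,0,0,255],[0,0,0,0,0,0,255],[0,0,0,0,0,0,255]]'
python3 - <<'E'
from h import *
go(.6337,-.054,.2534,-70.35)
E
```

```text
time_s: 27.78
position: [0.6337, -0.0539, 0.1594]
tcp_rot: [0.819, -0.574, 0.001, -0.001]
force: [5.6, -2.4, -4.2]
grip_width: 0.0158
t 27.77 p [ 0.6337 -0.0539  0.1594] f [ 5.6 -2.4 -4.2] w 0.0158
[[0.342, -0.94, 0.003], [-0.94, -0.342, 0.0], [0.001, -0.003, -1.0]] [-0.74  0.84  1.21  1.75 -0.85  1.18 -2.07]
tool shift [ 0.0002 -0.0002 -0.094 ] phi -70.03 rz 0.32
shift after turn [ 0.0001  0.0001 -0.094 ] full turn rotvec [-0.15 -0.03  0.32]
```

```bash
python3 -m crank '[[0,0,0,0,0,0,0],[0,0,0,0,0,0,0],[0,0,0,0,0,0,0],[0,0,0,0,0,0,0],[0,0,0,0,0,-0.03,0],[0,0,0,0,0,-0.035,0],[0,0,0,0,0,-0.035,0],[0,0,-8.97,0,0,0,0],[0,0,-8.97,0,0,0,0],[0,0,-8.97,0,0,0,0],[0,0,-8.97,0,0,0,0],[0,0,-8.97,0,0,0,0],[0,0,-8.97,0,0,0,0],[0,0,-8.97,0,0,0,0],[0,0,-8.97,0,0,0,0]]' && python3 -m crank '[[0,0,0,-0.0366,0.03,0,0],[0,0,0,-0.0366,0.03,0,0],[0,0,0,-0.0366,0.03,0,0],[0,0,0,-0.0366,0.03,0,0],[0,0,0,-0.0366,0.03,0,0],[0,0,0,-0.0366,0.03,0,0],[0,0,0,0,0,0,0],[0,0,0,0,0,0,0]]'
cat >> h.py <<'E'
def reds(f,z=.012):
    s=load(f); im=s['color'].astype(int); m=((im[...,0]>120)&(im[...,1]<90)&(im[...,2]<70)).astype(np.uint8)
    m=cv2.morphologyEx(m,cv2.MORPH_CLOSE,np.ones((15,15)))
    n,l,q,c=cv2.connectedComponentsWithStats(m)
    for i in range(1,n):
        if q[i,4]>150: print(q[i],c[i].round(1),onz(s,c[i],z).round(4))
E
python3 - <<'E'
from h import *
st(); a=cap('wrist','w7')['color']; b=cap('scene','s7')['color'][150:310,170:470]
cv2.imwrite('pics/m7.png',np.vstack([cv2.resize(a[:,:,::-1],(480,360)),cv2.resize(b[:,:,::-1],(480,240))])); reds('w7')
E
```

```text
time_s: 29.65
position: [0.6328, -0.0537, 0.2594]
tcp_rot: [1.0, 0.016, 0.001, -0.001]
force: [0.0, -0.5, 0.8]
grip_width: 0.0916
time_s: 30.65
position: [0.419, -0.2392, 0.2589]
tcp_rot: [1.0, 0.014, 0.001, -0.001]
force: [0.5, -0.8, 0.7]
grip_width: 0.0921
t 30.65 p [ 0.419  -0.2392  0.2589] f [ 0.5 -0.8  0.7] w 0.0921
[[1.0, 0.028, 0.002], [0.028, -1.0, 0.002], [0.002, -0.002, -1.0]] [-0.59  0.25  1.22  2.02 -0.28  1.05 -0.78]
[ 67  25  22  29 387] [75.4 37.7] [0.5986 0.0363 0.012 ]
[ 121   24   67   95 2275] [161.5  83.7] [ 0.5545 -0.0529  0.012 ]
[ 76  84  23  30 362] [84.4 99.7] [0.536  0.0344 0.012 ]
[ 367  165   48   47 1766] [390.8 188. ] [ 0.4482 -0.3111  0.012 ]
[ 254  204   46   46 1650] [276.8 226.7] [ 0.3984 -0.1783  0.012 ]
```

View pics/m7.png

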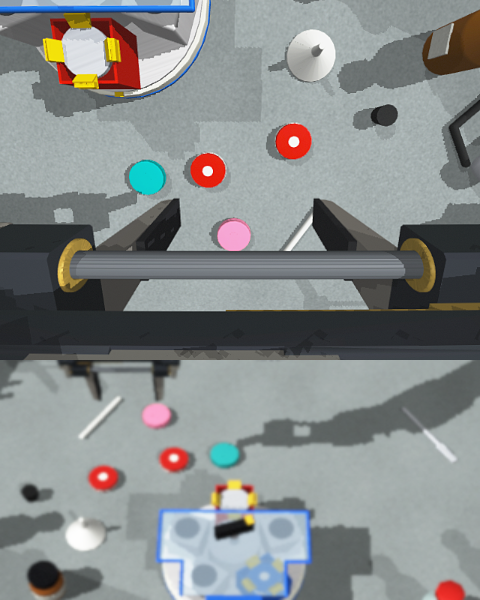

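```bash
python3 -m crank '[[0.1,-0.1,0,-0.0095,-0.031,0,64],[0,0,0,-0.0094,-0.0305,0,64],[0,0,0,0,0,0.05,64],[0,0,0,0,0,0.05,64],[0,0,0,0,0,0.05,64],[0,0,0,0,0,0.03,64],[0,0,0,0,0,0,64],[0,0,0,0,0,0,64]]'
python3 - <<'E'
from h import *
go(.3984,-.1783,.0195,1.65)
E
```

```text
time_s: 31.75
position: [0.3987, -0.1785, 0.0797]
tcp_rot: [1.0, 0.014, 0.0, -0.001]
force: [-0.1, -0.0, -0.2]
grip_width: 0.0691
t 31.75 p [ 0.3987 -0.1785  0.0797] f [-0.1 -0.  -0.2] w 0.0691
[[1.0, 0.028, 0.0], [0.028, -1.0, 0.002], [0.001, -0.002, -1.0]] [-0.43  0.5   0.95  2.26 -0.67  0.69 -0.53]
tool shift [-0.0003 -0.0001  0.0602] phi 1.62 rz -0.03
shift after turn [-0.0003 -0.0002  0.0602] full turn rotvec [-0.13 -0.03 -0.03]
```

```bash
python3 -m crank '[[0,0,0,0,0,0.03,64],[0,0,0,0,0,0.03,64],[0,0,0,0,0,0,64],[0,0,0,0,0,0,255],[0,0,0,0,0,0,255],[0,0,0,0,0,0,255],[0,0,0,0,0,0,255],[0,0,0,0,0,0,255]]' 25 && python3 -m crank '[[0,0,0,0,0,-0.03,255],[0,0,0,0,0,-0.05,255],[0,0,0,0,0,-0.05,255],[0,0,0,0,0,-0.05,255],[0,0,0,0,0,-0.03,255],[0,0,0,0,0,0,255],[0,0,0,0,0,0,255]]'
python3 - <<'E'
from h import *
go(.548,-.0564,.230,1.65)
E
```

```text
time_s: 32.75
position: [0.399, -0.1783, 0.0203]
tcp_rot: [1.0, 0.014, 0.001, -0.001]
force: [-0.5, 0.4, 8.3]
grip_width: 0.0551
time_s: 33.62
position: [0.3974, -0.1778, 0.2282]
tcp_rot: [1.0, 0.014, -0.0, -0.002]
force: [0.4, 0.8, -1.3]
grip_width: 0.0548
t 33.62 p [ 0.3974 -0.1778  0.2282] f [ 0.4  0.8 -1.3] w 0.0548
[[1.0, 0.029, -0.001], [0.029, -1.0, 0.004], [-0.001, -0.004, -1.0]] [-0.85  0.21  1.37  2.15 -0.25  0.97 -0.88]
tool shift [ 0.154  -0.117  -0.0014] phi 1.64 rz -0.01
shift after turn [ 0.154  -0.117  -0.0018] full turn rotvec [-0.25  0.05 -0.01]
```

```bash
python3 -m crank '[[-0.2,0,0,0.0385,-0.0293,0,255],[0,0,0,0.0385,-0.0293,0,255],[0,0,0,0.0385,-0.0292,0,255],[0,0,0,0.0385,-0.0292,0,255],[0,0,0,0,0,0,255],[0,0,0,0,0,0,255]]'
python3 - <<'E'
from h import *
go(.5487,-.0564,.150,1.65); s=cap('wrist','w8')
im=s['color'].astype(int)
for u in range(400,180,-1): pass
m=((im[...,0]>120)&(im[...,1]<90)&(im[...,2]<70)).astype(np.uint8); n,l,q,c=cv2.connectedComponentsWithStats(m)
print([(q[i].tolist()) for i in range(1,n) if q[i,4]>150])
w=((im.min(2)>170)).astype(np.uint8); w[:250]=0; w[320:]=0; w[:,:290]=0; w[:,365:]=0
ys,xs=np.nonzero(w); print(len(xs)); 
if len(xs): print(xs.mean(),ys.mean(),onz(s,(xs.mean(),ys.mean()),.2235))
cv2.imwrite('pics/w8c.png',s['color'][170:360,200:460,::-1])
E
```

```text
time_s: 34.38
position: [0.5472, -0.0585, 0.2273]
tcp_rot: [1.0, 0.013, -0.002, 0.001]
force: [-0.0, -0.6, -0.4]
grip_width: 0.0552
t 34.38 p [ 0.5472 -0.0585  0.2273] f [-0.  -0.6 -0.4] w 0.0552
[[1.0, 0.026, -0.004], [0.026, -1.0, -0.002], [-0.004, 0.001, -1.0]] [-0.81  0.49  1.13  1.89 -0.5   1.08 -1.02]
tool shift [ 0.0018 -0.0022  0.0773] phi 1.49 rz -0.16
shift after turn [ 0.0015 -0.0021  0.0773] full turn rotvec [ 0.09  0.21 -0.16]
[[294, 198, 18, 18, 155], [340, 198, 17, 19, 157], [275, 232, 108, 103, 8018], [519, 281, 47, 19, 655]]
721
328.13037447988904 289.5700416088766 [ 0.5462948  -0.05879674  0.2235    ]
```

```bash
python3 -m crank '[[0.1,0.1,-0.1,0.002,-0.0022,0,255],[0,0,0,0,0,0.03,255],[0,0,0,0,0,0.03,255],[0,0,0,0,0,0.02,255],[0,0,0,0,0,0.007,255],[0,0,0,0,0,0.004,255],[0,0,0,0,0,0,255],[0,0,0,0,0,0,255]]'
python3 - <<'E'
from h import *
go(.5497,-.0565,.1330,1.65)
E
```

```text
time_s: 35.42
position: [0.5511, -0.055, 0.1386]
tcp_rot: [1.0, 0.015, 0.001, -0.001]
force: [-0.4, 0.2, -1.2]
grip_width: 0.0546
t 35.42 p [ 0.5511 -0.055   0.1386] f [-0.4  0.2 -1.2] w 0.0546
[[1.0, 0.03, 0.003], [0.03, -1.0, 0.002], [0.003, -0.001, -1.0]] [-0.71  0.6   1.01  1.96 -0.64  0.93 -0.92]
tool shift [-0.0015  0.0015  0.0056] phi 1.69 rz 0.04
shift after turn [-0.0015  0.0015  0.0056] full turn rotvec [-0.09 -0.15  0.04]
```

```bash
python3 -m crank '[[0,0,0,-0.0015,0.0015,0.003,255],[0,0,0,0,0,0.0025,255],[0,0,0,0,0,0,255]]'
python3 -m crank '[[0,0,0,0,0,0,0],[0,0,0,0,0,0,0],[0,0,0,0,0,0,0],[0,0,0,0,0,0,0],[0,0,0,0,0,-0.01,0],[0,0,0,0,0,-0.03,0],[0,0,0,-0.03,0,-0.04,0],[0,0,0,-0.03,0,0,0],[0,0,0,0,0,0,255],[0,0,0,0,0,0,255]]' 20
cat >> h.py <<'E'
def top(f,z=.130):
    s=load(f); im=s['color'].astype(int); m=((im[...,0]>120)&(im[...,1]<90)&(im[...,2]<70)).astype(np.uint8)
    m[:,:270]=0; m[:,390:]=0; m[:90]=0; m[260:]=0
    n,l,q,c=cv2.connectedComponentsWithStats(m); i=1+np.argmax(q[1:,4]); print(q[i],c[i].round(1),onz(s,c[i],z).round(4))
    x,y,w,h=q[i][:4]; k=np.zeros_like(m); k[y+h//3:y+2*h//3,x+w//3:x+2*w//3]=1
    ys,xs=np.nonzero((im.min(2)>150)&(k>0)); print('spot',len(xs),xs.mean(),ys.mean(),onz(s,(xs.mean(),ys.mean()),z).round(4))
E
python3 - <<'E'
from h import *
go(.5495,-.0565,.150,1.65); cap('wrist','w9'); top('w9')
E
```

```text
time_s: 35.8
position: [0.5495, -0.0566, 0.1325]
tcp_rot: [1.0, 0.015, 0.001, -0.001]
force: [0.2, -0.6, 1.7]
grip_width: 0.0545
time_s: 37.05
position: [0.49, -0.058, 0.2128]
tcp_rot: [1.0, 0.015, 0.001, -0.001]
force: [0.7, 1.3, -0.0]
grip_width: 0.0744
t 37.05 p [ 0.49   -0.058   0.2128] f [ 0.7  1.3 -0. ] w 0.0744
[[1.0, 0.03, 0.003], [0.03, -1.0, 0.002], [0.003, -0.002, -1.0]] [-0.91  0.39  1.2   2.04 -0.44  0.99 -1.03]
tool shift [0.0594 0.0004 0.0629] phi 1.74 rz 0.09
shift after turn [0.0595 0.0002 0.0628] full turn rotvec [-0.09 -0.15  0.09]
[ 288  121   81   83 4880] [328.4 161.6] [ 0.5502 -0.0565  0.13  ]
spot 472 328.27330508474574 163.15042372881356 [ 0.5492 -0.0564  0.13  ]
```

Dish centred (81×83 px, level). Press.

```bash
python3 -m crank '[[0,-0.15,0,0.02,0,0,255],[0,0,0,0.02,0,0,255],[0,0,0,0.0195,0,0,255],[0,0,0,0,0,0,255],[0,0,0,0,0,0,255],[0,0,0,0,0,0,255],[0,0,0,0,0,0,255],[0,0,0,0,0,0,255],[0,0,0,0,0,0.03,255],[0,0,0,0,0,0.03,255],[0,0,0,0,0,0,255]]' 20 && python3 -m crank '[[0,0.15,0,-0.001,0,0.008,255],[0,0,0,0,0,0.006,255],[0,0,0,0,0,0.006,255],[0,0,0,0,0,0.006,255],[0,0,0,0,0,0.006,255],[0,0,0,0,0,0.006,255],[0,0,0,0,0,0,255],[0,0,0,0,0,0,255],[0,0,0,0,0,0,255]]'
python3 - <<'E'
from h import *
st()
E
```

```text
time_s: 38.48
position: [0.5471, -0.0563, 0.1509]
tcp_rot: [1.0, 0.015, -0.002, -0.001]
force: [-0.8, 0.5, 0.8]
grip_width: 0.0007
time_s: 39.6
position: [0.5481, -0.0566, 0.1147]
tcp_rot: [1.0, 0.015, 0.001, -0.001]
force: [2.6, -0.8, 4.0]
grip_width: 0.0003
t 39.6 p [ 0.5481 -0.0566  0.1147] f [ 2.6 -0.8  4. ] w 0.0003
[[1.0, 0.03, 0.003], [0.03, -1.0, 0.001], [0.003, -0.001, -1.0]] [-0.68  0.63  0.97  1.98 -0.67  0.89 -0.89]
```

```bash
python3 -m crank '[[0,0,0,0,0,0.001,255],[0,0,0,0,0,0,255],[0,0,0,0,0,-0.01,255],[0,0,0,0,0,-0.03,255],[0,0,0,0,0,-0.05,255],[0,0,0,-0.06,0,-0.05,255],[0,0,0,0,0,0,0]]'
python3 - <<'E'
from h import *
cap('wrist','w10'); cap('side','d10'); go(.43,-.31,.25,1.65)
E
python3 -m crank '[[0,0,0,0,0,0,0]]'
```

```text
time_s: 40.48
position: [0.4971, -0.0576, 0.2446]
tcp_rot: [1.0, 0.015, 0.001, -0.003]
force: [0.4, 1.1, -0.4]
grip_width: 0.0084
t 40.58 p [ 0.4986 -0.0569  0.2429] f [0.5 0.  0.2] w 0.0167
[[1.0, 0.031, 0.0], [0.031, -1.0, 0.003], [0.0, -0.003, -1.0]] [-0.94  0.37  1.23  1.99 -0.4   1.06 -1.06]
tool shift [-0.0764  0.2508 -0.0079] phi 1.77 rz 0.12
shift after turn [-0.0758  0.251  -0.0071] full turn rotvec [-0.19 -0.01  0.12]
time_s: 40.7
position: [0.4991, -0.0578, 0.2423]
tcp_rot: [1.0, 0.015, -0.0, -0.0]
force: [-0.0, -0.4, 0.1]
grip_width: 0.0264
```

```bash
python3 -m crank '[[-0.1,0,0,-0.0152,0.0502,0,0],[0,0,0,-0.0152,0.0502,0,0],[0,0,0,-0.0152,0.0502,0,0],[0,0,0,-0.0152,0.0502,0,0],[0,0,0,-0.0152,0.0502,0,0],[0,0,0,0,0,0,0],[0,0,0,0,0,0,0]]'
python3 - <<'E'
from h import *
st(); a=cap('wrist','w11')['color']; reds('w11')
w=load('w10')['color']; d=load('d10'); p=proj(d,[.549,-.056,.11])[0].astype(int)
e=cap('side','d11')['color']
cv2.imwrite('pics/m11.png',np.vstack([np.hstack([cv2.resize(w[:300,150:550,::-1],(400,300)),cv2.resize(d['color'][p[1]-45:p[1]+45,p[0]-40:p[0]+40,::-1],(320,300))]),np.hstack([cv2.resize(a[:,:,::-1],(360,270)),cv2.resize(e[:,:,::-1],(360,270))])]))
E
```

```text
time_s: 41.58
position: [0.4305, -0.3113, 0.2421]
tcp_rot: [1.0, 0.014, -0.001, -0.0]
force: [0.5, -0.7, -0.4]
grip_width: 0.0917
t 41.58 p [ 0.4305 -0.3113  0.2421] f [ 0.5 -0.7 -0.4] w 0.0917
[[1.0, 0.028, -0.001], [0.028, -1.0, 0.0], [-0.001, -0.0, -1.0]] [-0.33  0.42  1.15  1.93 -0.43  1.08 -0.54]
[ 570    0   70   65 1747] [619.8  28. ] [ 0.6297 -0.6034  0.012 ]
[   0   30  108   96 6256] [50. 83.] [ 0.5602 -0.0156  0.012 ]
[ 304  173   49   49 1871] [327.7 197.2] [ 0.4481 -0.3106  0.012 ]
```

View pics/m11.png

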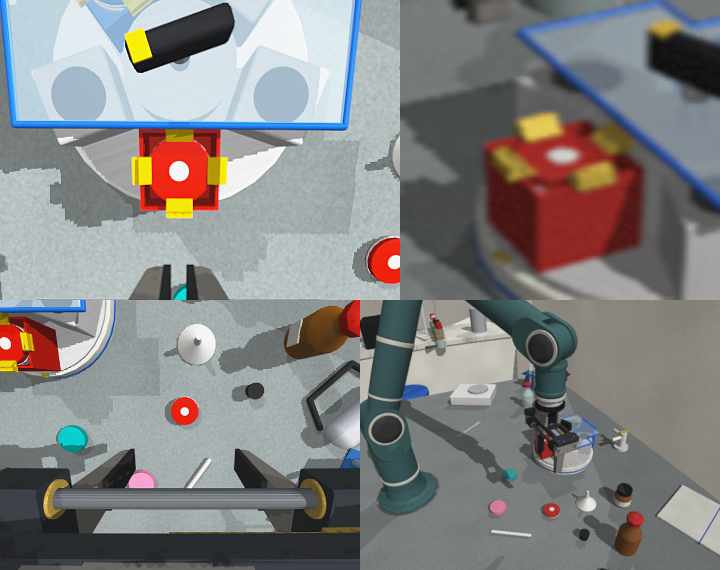

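```bash
python3 -m crank '[[0,0,0,0.0176,-0.0002,0.03,0],[0,0,0,0,0,0.05,0],[0,0,0,0,0,0.05,0],[0,0,0,0,0,0.05,0],[0,0,0,0,0,0.0425,0],[0,0,0,0,0,0,0],[0,0,0,0,0,0,255],[0,0,0,0,0,0,255],[0,0,0,0,0,0,255],[0,0,0,0,0,0,255],[0,0,0,0,0,0,255],[0,0,0,0,0,0,255],[0,0,0,0,0,0,255]]' 25 && python3 -m crank '[[0,0,0,0,0,-0.03,255],[0,0,0,0,0,-0.05,255],[0,0,0,0,0,-0.05,255],[0,0,0,0,0,-0.05,255],[0,0,0,0,0,-0.03,255],[0,0,0,0,0,0,255],[0,0,0,0,0,0,255]]'
python3 - <<'E'
from h import *
go(.548,-.0564,.228,1.65)
E
```

```text
time_s: 43.3
position: [0.4494, -0.3107, 0.0215]
tcp_rot: [1.0, 0.015, 0.001, 0.0]
force: [0.2, 1.1, 7.0]
grip_width: 0.0545
time_s: 44.18
position: [0.448, -0.3098, 0.2297]
tcp_rot: [1.0, 0.015, 0.0, -0.0]
force: [0.1, 0.0, -0.4]
grip_width: 0.0548
t 44.17 p [ 0.448  -0.3098  0.2297] f [ 0.1  0.  -0.4] w 0.0548
[[1.0, 0.03, 0.0], [0.03, -1.0, 0.001], [0.0, -0.001, -1.0]] [-0.31  0.46  1.12  1.91 -0.47  1.07 -0.54]
tool shift [ 0.1075 -0.2503  0.0019] phi 1.71 rz 0.06
shift after turn [ 0.1073 -0.2504  0.0017] full turn rotvec [-0.05 -0.02  0.06]
```

```bash
python3 -m crank '[[0,0,0,0.0215,-0.05,0,255],[0,0,0,0.0215,-0.05,0,255],[0,0,0,0.0215,-0.05,0,255],[0,0,0,0.0215,-0.05,0,255],[0,0,0,0.0215,-0.0503,0.0017,255],[0,0,0,0,0,0,255],[0,0,0,0,0,0,255]]'
python3 - <<'E'
from h import *
go(.5497,-.0565,.1330,1.65); s=cap('wrist','w12'); im=s['color'].astype(int)
w=((im.min(2)>170)).astype(np.uint8); w[:250]=0; w[320:]=0; w[:,:290]=0; w[:,365:]=0
ys,xs=np.nonzero(w); print(len(xs),xs.mean(),ys.mean(),onz(s,(xs.mean(),ys.mean()),.2235))
E
```

```text
time_s: 45.05
position: [0.5475, -0.0579, 0.2279]
tcp_rot: [1.0, 0.014, -0.0, 0.001]
force: [0.3, -1.2, -0.8]
grip_width: 0.0551
t 45.05 p [ 0.5475 -0.0579  0.2279] f [ 0.3 -1.2 -0.8] w 0.0551
[[1.0, 0.029, -0.001], [0.029, -1.0, -0.002], [-0.001, 0.002, -1.0]] [-0.81  0.48  1.13  1.9  -0.5   1.08 -1.02]
tool shift [ 0.0023 -0.0014  0.0949] phi 1.66 rz 0.01
shift after turn [ 0.0022 -0.0013  0.0949] full turn rotvec [0.09 0.05 0.01]
712 328.10252808988764 289.7219101123595 [ 0.54627817 -0.05811724  0.2235    ]
```

```bash
python3 -m crank '[[0.1,0,0,0.0018,-0.0013,0,255],[0,0,0,0,0,0.03,255],[0,0,0,0,0,0.03,255],[0,0,0,0,0,0.02,255],[0,0,0,0,0,0.007,255],[0,0,0,0,0,0.004,255],[0,0,0,0,0,0,255],[0,0,0,0,0,0,255]]'
python3 - <<'E'
from h import *
go(.5497,-.0565,.1340,1.65)
E
```

```text
time_s: 46.1
position: [0.5509, -0.0557, 0.1387]
tcp_rot: [1.0, 0.015, 0.001, -0.001]
force: [-0.1, -0.4, 0.0]
grip_width: 0.0547
t 46.1 p [ 0.5509 -0.0557  0.1387] f [-0.1 -0.4  0. ] w 0.0547
[[1.0, 0.03, 0.003], [0.03, -1.0, 0.002], [0.003, -0.001, -1.0]] [-0.71  0.6   1.    1.96 -0.64  0.93 -0.92]
tool shift [-0.0012  0.0007  0.0047] phi 1.7 rz 0.05
shift after turn [-0.0012  0.0007  0.0047] full turn rotvec [-0.08 -0.16  0.05]
```

```bash
python3 -m crank '[[0,0,0,-0.0012,0.0007,0.003,255],[0,0,0,0,0,0.002,255],[0,0,0,0,0,0,255]]'
python3 -m crank '[[0,0,0,0,0,0,0],[0,0,0,0,0,0,0],[0,0,0,0,0,0,0],[0,0,0,0,0,0,0],[0,0,0,0,0,-0.01,0],[0,0,0,0,0,-0.03,0],[0,0,0,-0.03,0,-0.04,0],[0,0,0,-0.03,0,0,0],[0,0,0,0,0,0,255],[0,0,0,0,0,0,255]]' 20
python3 - <<'E'
from h import *
go(.549,-.0565,.150,1.65); cap('wrist','w13'); top('w13')
E
```

```text
time_s: 46.48
position: [0.5498, -0.0565, 0.1334]
tcp_rot: [1.0, 0.015, 0.001, -0.001]
force: [0.2, 1.4, 1.8]
grip_width: 0.0548
time_s: 47.72
position: [0.49, -0.0579, 0.2134]
tcp_rot: [1.0, 0.015, 0.001, -0.001]
force: [0.4, -0.1, 0.5]
grip_width: 0.0741
t 47.73 p [ 0.49   -0.0579  0.2134] f [ 0.4 -0.1  0.5] w 0.0741
[[1.0, 0.03, 0.003], [0.03, -1.0, 0.002], [0.003, -0.002, -1.0]] [-0.91  0.39  1.2   2.04 -0.44  1.   -1.03]
tool shift [0.0589 0.0005 0.0636] phi 1.74 rz 0.09
shift after turn [0.059  0.0003 0.0634] full turn rotvec [-0.09 -0.15  0.09]
[ 288  121   81   83 4892] [328.6 161.7] [ 0.5501 -0.0565  0.13  ]
spot 464 328.35129310344826 163.41379310344828 [ 0.549  -0.0564  0.13  ]
```

```bash
python3 -m crank '[[0,-0.15,0,0.02,0,0,255],[0,0,0,0.02,0,0,255],[0,0,0,0.0195,0,0,255],[0,0,0,0,0,0,255],[0,0,0,0,0,0,255],[0,0,0,0,0,0,255],[0,0,0,0,0,0,255],[0,0,0,0,0,0,255],[0,0,0,0,0,0.03,255],[0,0,0,0,0,0.03,255],[0,0,0,0,0,0,255]]' 20 && python3 -m crank '[[0,0.15,0,0,0,0.008,255],[0,0,0,0,0,0.006,255],[0,0,0,0,0,0.006,255],[0,0,0,0,0,0.006,255],[0,0,0,0,0,0.006,255],[0,0,0,0,0,0.007,255],[0,0,0,0,0,0,255],[0,0,0,0,0,0,255],[0,0,0,0,0,0,255]]'
python3 - <<'E'
from h import *
st()
E
```

```text
time_s: 49.15
position: [0.5472, -0.0562, 0.1516]
tcp_rot: [1.0, 0.015, -0.002, -0.001]
force: [-0.7, -0.7, 0.8]
grip_width: 0.0005
time_s: 50.28
position: [0.5499, -0.0567, 0.1153]
tcp_rot: [1.0, 0.015, 0.002, -0.001]
force: [-0.5, 0.1, 6.8]
grip_width: 0.0004
t 50.27 p [ 0.5499 -0.0567  0.1153] f [-0.5  0.1  6.8] w 0.0004
[[1.0, 0.03, 0.004], [0.03, -1.0, 0.002], [0.004, -0.001, -1.0]] [-0.68  0.63  0.97  1.98 -0.67  0.89 -0.89]
```

```bash
python3 -m crank '[[0,0,0,0,0,0.0015,255],[0,0,0,0,0,0,255],[0,0,0,0,0,0,255],[0,0,0,0,0,-0.01,255],[0,0,0,0,0,-0.03,255],[0,0,0,0,0,-0.05,255],[0,0,0,-0.06,0,-0.05,255],[0,0,0,0,0,0,0],[0,0,0,0,0,0,0]]'
python3 - <<'E'
from h import *
go(.6337,-.054,.2534,-70.35)
w=cap('wrist','w14')['color']; d=cap('side','d14'); p=proj(d,[.549,-.056,.11])[0].astype(int); e=d['color']; c=cap('scene','s14')['color']
cv2.imwrite('pics/m14.png',np.vstack([np.hstack([cv2.resize(w[:300,150:550,::-1],(400,300)),cv2.resize(e[p[1]-45:p[1]+45,p[0]-40:p[0]+40,::-1],(320,300))]),np.hstack([cv2.resize(c[:,:,::-1],(360,270)),cv2.resize(e[:,:,::-1],(360,270))])]))
E
```

```text
time_s: 51.4
position: [0.5007, -0.0571, 0.2424]
tcp_rot: [1.0, 0.015, 0.001, -0.001]
force: [0.8, 0.9, 0.2]
grip_width: 0.0181
t 51.4 p [ 0.5007 -0.0571  0.2424] f [0.8 0.9 0.2] w 0.0181
[[1.0, 0.031, 0.002], [0.031, -1.0, 0.003], [0.002, -0.003, -1.0]] [-0.94  0.37  1.23  1.99 -0.4   1.06 -1.06]
tool shift [ 0.1331  0.001  -0.0107] phi 1.77 rz 72.12
shift after turn [ 0.0418 -0.1263 -0.011 ] full turn rotvec [-2.000e-01 -1.000e-02  7.212e+01]
```

View pics/m14.png

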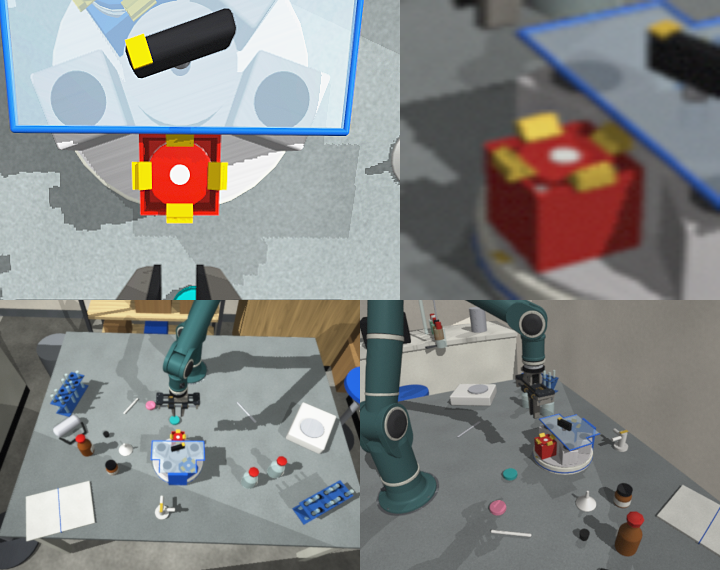

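```bash
python3 - <<'E'
from h import *
o=[]
for k in('10','14'):
    d=load('d'+k); p=proj(d,[.549,-.056,.11])[0].astype(int); w=load('w'+k)['color']
    o.append(np.hstack([cv2.resize(w[110:240,260:400,::-1],(400,300)),cv2.resize(d['color'][p[1]-25:p[1]+20,p[0]-28:p[0]+28,::-1],(400,300),interpolation=cv2.INTER_NEAREST)]))
cv2.imwrite('pics/m15.png',np.vstack(o))
E
```

```text
(no output)
```

View pics/m15.png

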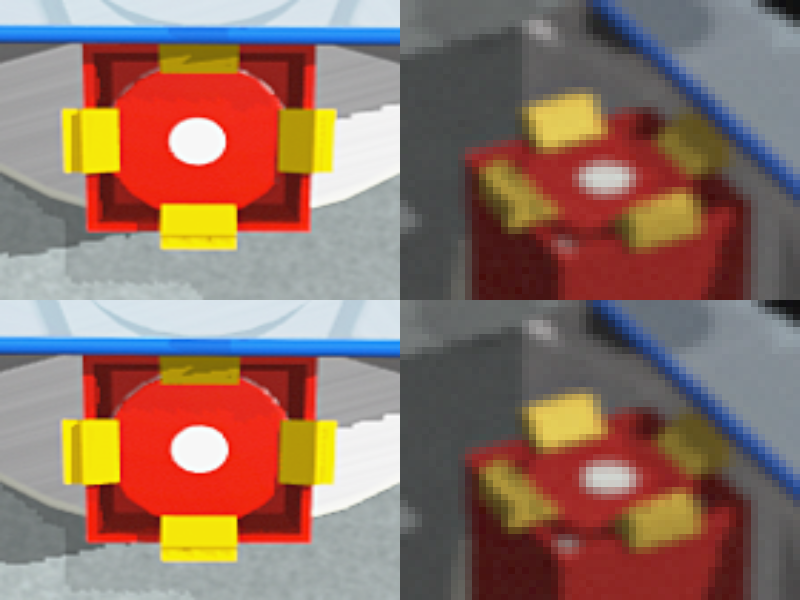

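```bash
python3 -m crank '[[0.1,0,-9.81,0,0,-0.011,0],[0,0,-9.81,0,0,0,0],[0,0,-9.81,0,0,0,0],[0,0,-9.81,0,0,0,0],[0,0,-9.81,0,0,0,0],[0,0,-9.81,0,0,0,0],[0,0,-9.81,0,0,0,0],[0,0,-9.81,0,0,0,0],[0,0,-9.81,0,0,0,0],[0,0,-9.81,0,0,0,0],[0,0,-9.81,0,0,0,0],[0,0,0,0,0,0,0],[0,0,0,0,0,0,0]]'
python3 - <<'E'
from h import *
go(.6337,-.054,.2534,109.65)
E
```

```text
time_s: 53.18
position: [0.5004, -0.0585, 0.2529]
tcp_rot: [0.578, 0.816, 0.001, -0.001]
force: [-0.2, -0.0, -0.4]
grip_width: 0.0918
t 53.17 p [ 0.5004 -0.0585  0.2529] f [-0.2 -0.  -0.4] w 0.0918
[[-0.332, 0.943, 0.0], [0.943, 0.332, 0.002], [0.002, 0.001, -1.0]] [-0.64  0.22  0.81  1.97 -0.19  1.03  0.59]
tool shift [-0.04    0.1273 -0.0005] phi 109.39 rz -0.26
shift after turn [-0.0406  0.1271 -0.0005] full turn rotvec [ 0.06 -0.13 -0.26]
```

```bash
python3 -m crank '[[0,0,-0.26,-0.0135,0.0424,0,0],[0,0,0,-0.0135,0.0424,0,0],[0,0,0,-0.0135,0.0424,0,0],[0,0,0,0,0,0,0],[0,0,0,0,0,0.03,0],[0,0,0,0,0,0.035,0],[0,0,0,0,0,0.029,0],[0,0,0,0,0,0,0],[0,0,0,0,0,0,255],[0,0,0,0,0,0,255],[0,0,0,0,0,0,255],[0,0,0,0,0,0,255],[0,0,0,0,0,0,255],[0,0,0,0,0,0,255],[0,0,0,0,0,0,255],[0,0,0,0,0,0,255],[0,0,0,0,0,0,255],[0,0,0,0,0,0,255],[0,0,0,0,0,0,255]]' 30
python3 - <<'E'
from h import *
st()
E
```

```text
time_s: 55.55
position: [0.6335, -0.053, 0.1595]
tcp_rot: [0.575, 0.818, 0.001, -0.001]
force: [-2.4, -1.3, 2.0]
grip_width: 0.0155
t 55.55 p [ 0.6335 -0.053   0.1595] f [-2.4 -1.3  2. ] w 0.0155
[[-0.34, 0.941, 0.0], [0.941, 0.34, 0.003], [0.003, 0.001, -1.0]] [-0.46  0.59  0.7   1.73 -0.45  0.98  0.75]
```

```bash
python3 -m crank '[[0,0,-8,0,0,0,255],[0,0,-8,0,0,0,255],[0,0,-8,0,0,0,255],[0,0,-8,0,0,0,255],[0,0,-8,0,0,0,255],[0,0,-8,0,0,0,255],[0,0,-8,0,0,0,255],[0,0,-8,0,0,0,255],[0,0,-7.8,0,0,0,255],[0,0,0,0,0,0,255],[0,0,0,0,0,0,255]]'
python3 -m crank '[[0,0,0,0,0,0,0],[0,0,0,0,0,0,0],[0,0,0,0,0,0,0],[0,0,0,0,0,0,0],[0,0,0,0,0,-0.03,0],[0,0,0,0,0,-0.035,0],[0,0,0,0,0,-0.05,0],[0,0,0,0.05,0,-0.03,0],[0,0,0,0.06,0,0,0],[0,0,0,0.06,0,0,0],[0,0,0,0,0,0,0],[0,0,0,0,0,0,0]]'
python3 - <<'E'
from h import *
st(); w=cap('wrist','w16')['color']; c=cap('scene','s16')['color'];e=cap('side','d16')['color']
cv2.imwrite('pics/m16.png',np.vstack([np.hstack([cv2.resize(w[:,:,::-1],(400,300)),cv2.resize(c[225:325,250:383,::-1],(400,300))]),np.hstack([cv2.resize(c[:,:,::-1],(400,300)),cv2.resize(e[:,:,::-1],(400,300))])]))
E
```

```text
time_s: 56.92
position: [0.633, -0.0538, 0.1595]
tcp_rot: [-0.013, 1.0, 0.001, -0.0]
force: [-5.4, -1.1, 2.0]
grip_width: 0.0157
time_s: 58.42
position: [0.4647, -0.058, 0.3051]
tcp_rot: [-0.015, 1.0, 0.002, 0.002]
force: [-0.1, -0.5, 0.1]
grip_width: 0.0922
t 58.42 p [ 0.4647 -0.058   0.3051] f [-0.1 -0.5  0.1] w 0.0922
[[-1.0, -0.029, 0.004], [-0.029, 1.0, 0.004], [-0.004, 0.004, -1.0]] [-0.37  0.06  0.45  1.96 -0.03  1.13  1.69]
```

View pics/m16.png

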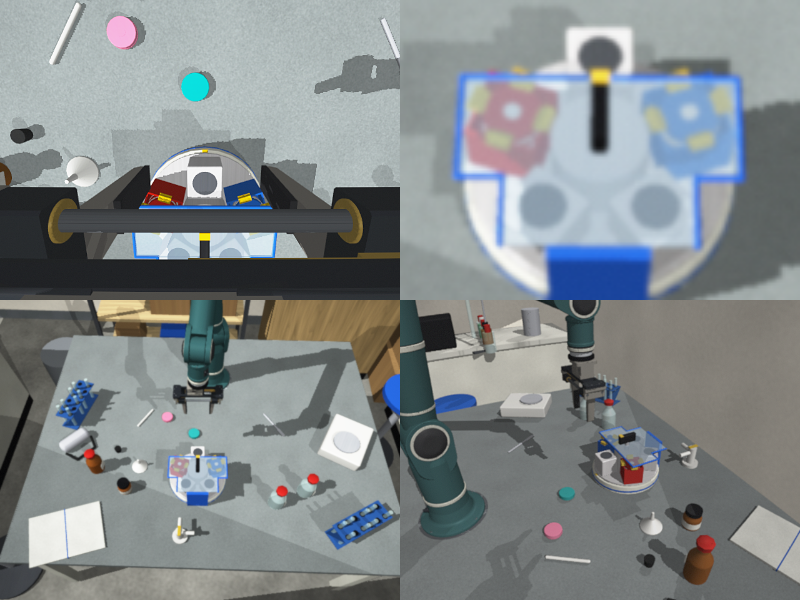

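Closed: the blank is at the hatch, both magazines are under the hood with their dishes in, no red or blue dishes are left on the bench, and the bystanders are standing.

```bash
python3 -c "
from bench import r
print(r.finish_job())"
```

```text
the job is handed in; nothing more can be done
None
```

The carousel is loaded and the job is handed in, at about 58 s of the 210 s allowed.

- **Blue:** I turned the turret to blue and pressed the one blue dish on the bench down under its catches.
- **Red:** I turned the turret to red and pressed both red dishes in one after the other. No third red or second blue dish showed in any view.
- **Closing:** I turned the turret back to its closed stop, let go of the handle and moved the arm clear.

**Last checks:**
- After each press, the wrist and side pictures showed the dish held under all four catches. The tips had gone at least 3 mm below the mouth, with 4 to 7 N of push.
- The final pictures show the turret closed, with the blank at the hatch and both loaded magazines under the hood.
- The pink and turquoise look-alikes and the other bench items are still in place and upright. No dish was seen to shift and no grip slipped.
- The scene camera read positions about 3 mm off in y from the wrist camera. I used the wrist camera, and the grasps agreed with it. No check failed.

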